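# Build up two change-gear studs with their spacers in the right order

## Robot

A 6-joint arm with a two-finger parallel gripper is mounted at the origin on the work surface; the furniture and walls round the work are solid. World frame = base frame: x ahead of the robot, y to its left, z up, the work surface at z = 0. Lengths are in mm, angles in rad, forces in N, time in s.
With the tool pointing down it reaches from about 400 to 925 mm from the base axis. Payload 12.5 kg.
Tool frame: the origin (TCP) lies at the very end of the fingers, on their centre line; the grasp point (between the pads) lies 19 mm behind it; x points along the fingers, y is the direction in which the jaws open and shut, and the axes are right-handed (so a half turn about x gives the same grasp; the last joint's range is limited). The gripper opens to 95 mm and grips with 3 to 60 N. Pads are 20 mm wide; open, the fingers measure 119 mm over their backs; the gripper's body (75 mm by 180 mm) begins 59 mm behind the grasp point.
Start: joints at [1.197, 0.491, 1.559, -0, 1.092, -0.106], TCP at [165.364, 602.745, 214.661] pointing down, gripper open.
Joint ranges: [-3.1, 3.1], [-0.84, 2.19], [0.05, 2.79], [-1.13, 4.28], [0.06, 2.93], [-2.69, 2.69]. Speed limits (rad/s): [2.22, 2.22, 2.79, 3.14, 3.14, 3.14].

## Interface

Orientations are given as [roll, pitch, yaw] about the fixed x, y, z axes, in that order (R = Rz(yaw) Ry(pitch) Rx(roll)).
In Python, from cell import env, optics, job gives the robot as it stands.
- The arm moves only by the shell command python3 -m handwheel 'ROWS' [OPENING]. ROWS is JSON, a list of rows, each an object with "travel": the shift along the world's x, y, z in mm, a list of three; "roll": the turn about the world's z in degrees. In form: [{"travel": [dx, dy, dz], "roll": roll}, ...]. A call has 1 to 8 rows; each row is the pose to reach, as a shift and turn from the pose commanded when the call began; what a row does not reach only later rows make up. A row lasts 1/10 s, in which the tool goes at most 50 mm and 8.59 degrees, less where a joint would pass 70% of its speed; a pose out of reach is approached as far as the arm can. A call with a gripper value outside its range is refused whole. OPENING is the closure, from -1 (fully open) to 1 (shut), set as the call begins (- or left out, the last holds). The fingers move at their own pace and stop on an object; the grip force is fixed at half the most. Time passes only in rows, so rows that repeat a pose let the fingers close. It gives the time, the measured TCP pose, the force and the opening at its end, in the units of the state.
- env.state(): the state, without advancing time (a new reading comes with each control period).
- optics.read_camera(name): name is "side" or "top"; returns the picture (400x640x3 uint8, red, green, blue); there is no depth.
- optics.camera_params(name): a dict with "fx", "fy", "cx", "cy" (pixels), "world_from_camera" (4x4, takes a point from camera to world coordinates). Camera axes: x right, y up, looking along -z (the intrinsics and any distortion apply to the point x, -y, -z); pixel columns grow to the right and rows downward; lengths in mm; the calibration is good to about 2 mm. A picture is of the moment at which its call begins. camera_params takes no time and is no camera call.
- job.job_done(): hands the job in, once; it reports no verdict.
The state is a dict: "t": time; "joints": joint angles; "qvel": joint speeds; "tau": joint torques, N m; "eef_pos": TCP position; "tcp_rot": TCP orientation; "ft_force": force on the tool from outside, world axes, zero at the start; "moment": the same for the moment, N m; "opening": opening from 0.0 (shut) to 1.0 (fully open).
Only numpy, scipy, OpenCV 4.12 (cv2) and the standard library are available. Lean on these libraries where they do the work, as an engineer would, in place of code of your own. Each camera call takes 0.05 s, during which the arm holds its last target.

## Task

Load the change gears for the next job. On the stud with the blue foot thread the red spacer sleeve first and then the steel gear on top of it; on the stud with the yellow foot thread the brass gear first and then the blue spacer sleeve on top of it. Both gears keep their hubs upward, everything sits fully down and flat, and the green-lidded tin among the parts stays where it stands.

Things in the scene. Friction and masses are not known exactly. Their poses are not given: they have to be found in the camera images.
- steel_gear_center (a point): bright silver-grey steel change gear lying flat with its hub upward: toothed disc 64 mm across the teeth and 10 mm thick, on top of it a plain round hub 36 mm in diameter whose top is 36 mm above the underside; a plain bore of 22 mm runs right through; about 0.22 kg. Point: on the axis, half-way up (18 mm above the underside); z is the axis, up. Take it by the hub, which stands free from 10 to 36 mm above the underside; round, so any yaw will do.
- brass_gear_center (a point): yellow brass change gear lying flat with its hub upward: toothed disc 64 mm across the teeth and 10 mm thick, on top of it a plain round hub 36 mm in diameter whose top is 36 mm above the underside; a plain bore of 22 mm runs right through; about 0.22 kg. Point: on the axis, half-way up (18 mm above the underside); z is the axis, up. Take it by the hub, which stands free from 10 to 36 mm above the underside; round, so any yaw will do.
- red_sleeve_center (a point): red plastic spacer sleeve standing upright: plain round tube, outside diameter 36 mm, bore 22 mm, 30 mm long, about 0.07 kg. Point: on the axis, half-way up (15 mm above its underside); z is the axis, up.
- blue_sleeve_center (a point): blue plastic spacer sleeve standing upright: plain round tube, outside diameter 36 mm, bore 22 mm, 30 mm long, about 0.07 kg. Point: on the axis, half-way up (15 mm above its underside); z is the axis, up.
- blue_stud: gear stud with a blue foot, fixed to the bench: round foot 76 mm in diameter and 12 mm high, painted blue, with an upright steel stud 16 mm in diameter in its middle (3 mm of play all round in the bores); the stud is straight to 56 mm above the bench and then tapers to 6 mm diameter at its tip, 70 mm above the bench. Origin: on the stud's axis, at the underside of the foot (bench height); z up. Parts threaded over the stud rest on the foot, 12 mm above the origin.
- yellow_stud: gear stud with a yellow foot, fixed to the bench: round foot 76 mm in diameter and 12 mm high, painted yellow, with an upright steel stud 16 mm in diameter in its middle (3 mm of play all round in the bores); the stud is straight to 56 mm above the bench and then tapers to 6 mm diameter at its tip, 70 mm above the bench. Origin: on the stud's axis, at the underside of the foot (bench height); z up. Parts threaded over the stud rest on the foot, 12 mm above the origin.
- tin_center (a point): round flat tin of paste, white with a green lid, 79 mm in diameter, 42 mm high, standing loose among the parts; to be left where it is. Point: its centre, half-way up (21 mm above the bench).

How it is judged:
By the outcome, as a careful person would: the job done as asked, in the order asked, and still so for the second after the job is handed in, with the robot touching nothing.
It also fails if it takes over 102 s, if anything falls off the work surface, if the arm or the gripper's body presses on something with over 40 N, if the wrist force passes 120 N, or if a joint passes its speed limit or range.

## Working session

There is one attempt and no reset: what is moved stays moved. The work goes in short steps, Python scripts to look and compute and a shell command to move; the robot and the scene stay as the last step left them, time stands still between calls to the robot, and variables do not carry over. Pictures are saved under pics/ and viewed, and the job is handed in when it is done.

```bash
ls; mkdir -p pics
python3 - <<'E'
from cell import env, optics, job
import cv2
for n in("side","top"):
    im=optics.read_camera(n); cv2.imwrite(f"pics/{n}0.png",im[:,:,::-1])
    p=optics.camera_params(n); print(n,p)
print(env.state())
E
```

```text
pics
side {'fx': 430.2395786515772, 'fy': 430.2395786515772, 'cx': 320.4626433341234, 'cy': 202.93701802413554, 'world_from_camera': array([[ 9.97061247e-01,  4.78089392e-02, -5.98596270e-02,
         4.64876597e+02],
       [-7.63565468e-02,  5.56861897e-01, -8.27087967e-01,
        -8.87565029e+02],
       [-6.20865292e-03,  8.29228035e-01,  5.58875942e-01,
         6.50989397e+02],
       [ 0.00000000e+00,  0.00000000e+00,  0.00000000e+00,
         1.00000000e+00]])}
top {'fx': 371.83707873476345, 'fy': 371.83707873476345, 'cx': 317.98778540896706, 'cy': 194.75969279792068, 'world_from_camera': array([[-1.90638003e-03,  9.94985610e-01, -1.00000009e-01,
         4.53835800e+02],
       [-9.99577545e-01, -4.79620435e-03, -2.86657938e-02,
         4.05390319e+00],
       [-2.90016728e-02,  9.99031158e-02,  9.94574417e-01,
         1.05224618e+03],
       [ 0.00000000e+00,  0.00000000e+00,  0.00000000e+00,
         1.00000000e+00]])}
{'t': 0.1, 'joints': array([ 1.19739597e+00,  4.91478204e-01,  1.55940266e+00, -2.25105055e-05,
        1.09167065e+00, -1.05603669e-01]), 'qvel': array([ 7.45379961e-05, -1.56047588e-03, -1.61561588e-03, -1.32835505e-03,
        9.59142059e-04, -2.47992176e-05]), 'tau': array([ 2.83435911e-03, -6.13614821e+01, -2.58608115e+01,  6.94049033e-02,
        4.70051193e-02, -1.20917079e-05]), 'eef_pos': array([165.28632605, 602.52547121, 214.12839751]), 'tcp_rot': array([-1.65558048,  1.56983726, -1.92336678]), 'ft_force': array([0.25816049, 0.10946344, 0.19300661]), 'moment': array([0.03508258, 0.03552089, 0.01391559]), 'opening': 1.002356808658054}
```

View pics/side0.png

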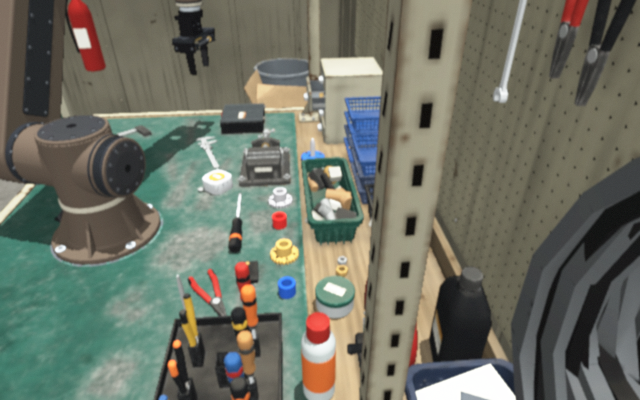

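View pics/top0.png

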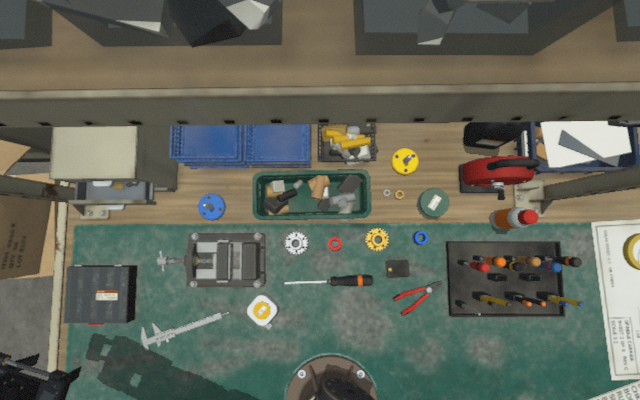

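Run:
```python
import cv2
t=cv2.imread("pics/top0.png"); s=cv2.imread("pics/side0.png")
def crop(im,x0,y0,x1,y1,k,n): cv2.imwrite(f"pics/{n}.png",cv2.resize(im[y0:y1,x0:x1],None,fx=k,fy=k,interpolation=cv2.INTER_CUBIC))
crop(t,280,140,460,260,4.4,"c1"); crop(t,150,170,330,270,4.4,"c2"); crop(s,190,120,390,320,3,"c3")
```

```text
(no output)
```

View pics/c1.png

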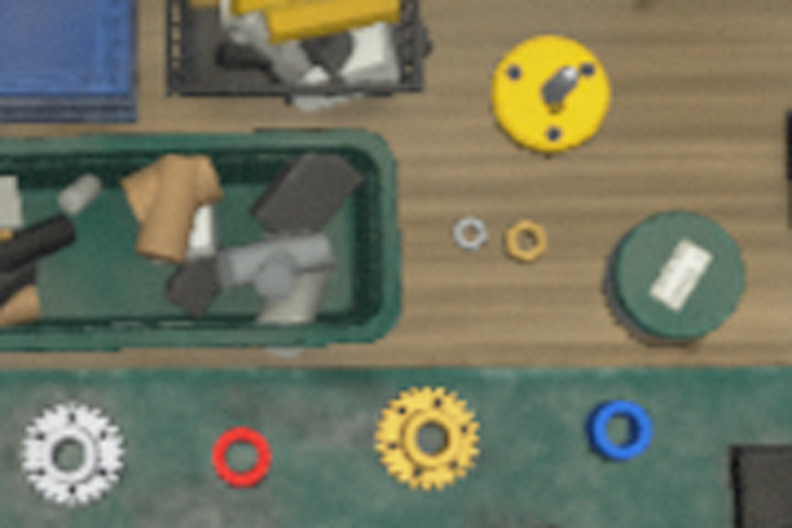

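View pics/c2.png

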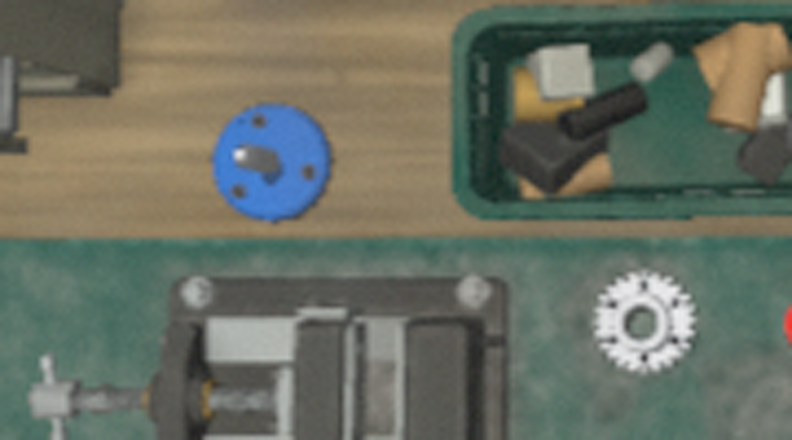

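View pics/c3.png

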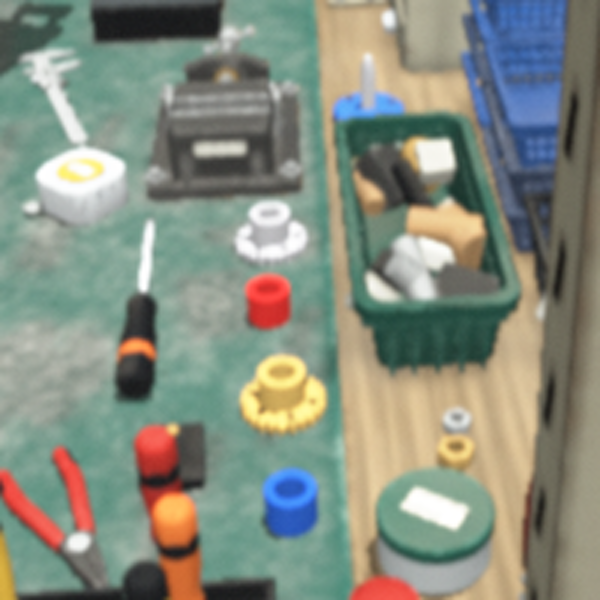

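```bash
cat > h.py <<'E'
import numpy as np
from cell import env, optics
def ray(n,u,v):
    p=optics.camera_params(n);T=p["world_from_camera"]
    d=T[:3,:3]@np.array([(u-p["cx"])/p["fx"],-(v-p["cy"])/p["fy"],-1.]);return T[:3,3],d
def at(n,u,v,z):
    o,d=ray(n,u,v);return (o+d*(z-o[2])/d[2]).round(1)
def proj(n,P):
    p=optics.camera_params(n);T=p["world_from_camera"];c=T[:3,:3].T@(np.array(P)-T[:3,3])
    return np.array([p["cx"]+p["fx"]*c[0]/-c[2],p["cy"]-p["fy"]*c[1]/-c[2]]).round(1)
def c(x0,y0,k,u,v): return x0+(u+.5)/k-.5,y0+(v+.5)/k-.5
E
python3 - <<'E'
from h import *
k=4.4
for nm,u,v,z in [("steel hub",70,455,36),("steel disc",73,454,10),("red",242,457.5,30),("brass disc",428,439,10),("brass hub",433,438,36),("blue slv",621,430,30),("tin",679,275,42),("ystud",551,94,12),("ytip",573,72,68),("binR",400,240,60),("basket corner",420,95,40)]:
    print(nm,at("top",*c(280,140,k,u,v),z))
for nm,u,v,z in [("bfoot",271.5,161.5,12),("btip",240,155,68),("steel",645,322,10),("vise corner",505,285,20)]:
    print(nm,at("top",*c(150,170,k,u,v),z))
for nm,u,v,z in [("steel",270,210,36),("red",269,286,30),("brass",282,368,36),("bslv",292,487,30),("tin",436,511,42),("btip",368,58,70),("bfoot",368,107,12),("binrim",430,310,60)]:
    print("side",nm,at("side",*c(190,120,3,u,v),z))
print(at("top",330,110,300),at("top",330,110,600))
E
```

```text
steel hub [424.5  94.7  36. ]
steel disc [424.4  95.1  10. ]
red [422.7 -11.5  30. ]
brass disc [ 433.5 -129.    10. ]
brass hub [ 434.6 -128.8   36. ]
blue slv [ 439.3 -245.    30. ]
tin [ 533.9 -280.2   42. ]
ystud [ 653.  -211.1   12. ]
ytip [ 655.7 -213.1   68. ]
binR [ 554.5 -107.8   60. ]
basket corner [ 647.6 -124.    40. ]
bfoot [527.  335.9  12. ]
btip [527.1 337.4  68. ]
steel [424.4  95.1  10. ]
vise corner [447.9 182.7  20. ]
side steel [426.5  95.5  36. ]
side red [425.6 -13.2  30. ]
side brass [ 436.  -128.7   36. ]
side bslv [ 441.7 -249.2   30. ]
side tin [ 535.1 -291.2   42. ]
side btip [529.1 328.1  70. ]
side bfoot [528.2 330.4  12. ]
side binrim [550.6 -97.7  60. ]
[7.065e+02 4.000e-01 3.000e+02] [605.7   1.9 600. ]
```

Run:
```python
from h import *
from scipy.spatial.transform import Rotation as R
s=env.state();print(R.from_euler('xyz',s["tcp_rot"]).as_matrix().round(3))
# bin: near side bottom / rim in side view
for z in (0,40,60,80,100): print(z,"rimfront",at("side",*c(190,120,3,430,312),z),"bottom",at("side",*c(190,120,3,430,368),z) if z==0 else "", "top: rim right",at("top",*c(280,140,4.4,400,240),z),"rim near",at("top",*c(280,140,4.4,200,345),z),"rim left(c2)",at("top",*c(150,170,4.4,455,110),z))
for z in (20,60,80,100): print(z,"vise side: top right back edge",at("side",*c(190,120,3,270,85),z),"handle",at("side",*c(190,120,3,235,35),z), "jaw near",at("side",*c(190,120,3,272,125),z))
for z in (20,60,80,100):print(z,"vise top: jaw right-up corner",at("top",*c(150,170,4.4,475,325),z),"screw end plate",at("top",*c(150,170,4.4,185,330),z))
```

```text
[[-0.     0.265  0.964]
 [-0.001  0.964 -0.265]
 [-1.    -0.001 -0.   ]]
0 rimfront [559.  -20.3   0. ] bottom [551.5 -94.2   0. ] top: rim right [ 560.6 -114.6    0. ] rim near [493.5  14.5   0. ] rim left(c2) [561.  220.3   0. ]
40 rimfront [553.2 -73.6  40. ] bottom  top: rim right [ 556.6 -110.1   40. ] rim near [492.   14.1  40. ] rim left(c2) [556.9 212.   40. ]
60 rimfront [ 550.3 -100.2   60. ] bottom  top: rim right [ 554.5 -107.8   60. ] rim near [491.2  13.9  60. ] rim left(c2) [554.8 207.9  60. ]
80 rimfront [ 547.4 -126.9   80. ] bottom  top: rim right [ 552.5 -105.6   80. ] rim near [490.5  13.7  80. ] rim left(c2) [552.8 203.8  80. ]
100 rimfront [ 544.5 -153.5  100. ] bottom  top: rim right [ 550.5 -103.3  100. ] rim near [489.7  13.5 100. ] rim left(c2) [550.8 199.7 100. ]
20 vise side: top right back edge [425.  375.3  20. ] handle [384.1 507.9  20. ] jaw near [427.2 284.5  20. ]
60 vise side: top right back edge [427.5 295.2  60. ] handle [389.2 419.4  60. ] jaw near [429.6 210.2  60. ]
80 vise side: top right back edge [428.8 255.2  80. ] handle [391.8 375.2  80. ] jaw near [430.8 173.   80. ]
100 vise side: top right back edge [430.1 215.2 100. ] handle [394.4 330.9 100. ] jaw near [432.  135.9 100. ]
20 vise top: jaw right-up corner [422.9 201.4  20. ] screw end plate [420.  385.6  20. ]
60 vise top: jaw right-up corner [424.1 193.7  60. ] screw end plate [421.3 370.8  60. ]
80 vise top: jaw right-up corner [424.7 189.9  80. ] screw end plate [421.9 363.4  80. ]
100 vise top: jaw right-up corner [425.3 186.1 100. ] screw end plate [422.6 356.  100. ]
```

Run:
```python
import cv2
t=cv2.imread("pics/top0.png"); 
def crop(im,x0,y0,x1,y1,k,n): cv2.imwrite(f"pics/{n}.png",cv2.resize(im[y0:y1,x0:x1],None,fx=k,fy=k,interpolation=cv2.INTER_CUBIC))
crop(t,360,100,560,250,4,"c4")
```

```text
(no output)
```

View pics/c4.png

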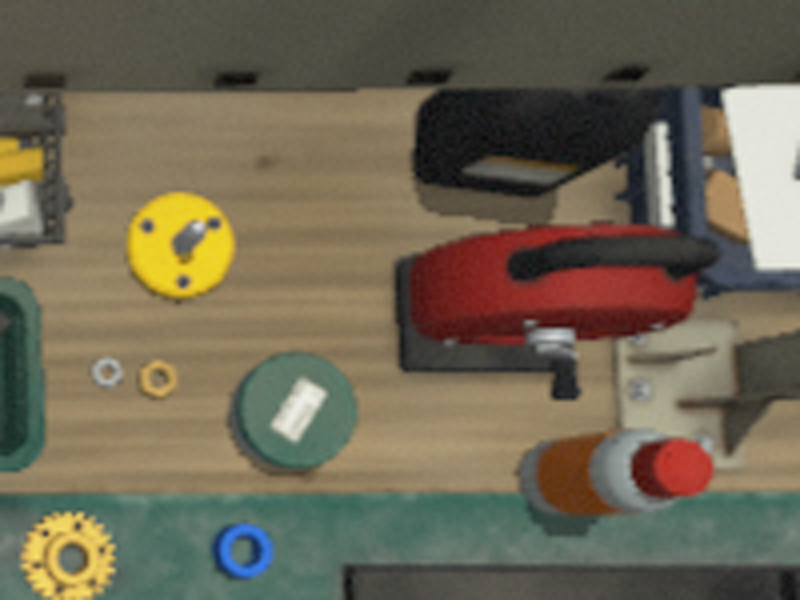

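```bash
python3 -m handwheel '[{"travel":[140,-170,0],"roll":8},{"travel":[275,-343,0],"roll":15.4},{"travel":[275,-343,0],"roll":15.4},{"travel":[275,-343,0],"roll":15.4},{"travel":[275,-343,0],"roll":15.4},{"travel":[275,-343,0],"roll":15.4},{"travel":[275,-343,0],"roll":15.4},{"travel":[275,-343,0],"roll":15.4}]' -1
```

```text
t: 0.9
eef_pos: [416.5, 288.9, 214.6]
tcp_rot: [2.44, 1.571, 2.441]
ft_force: [0.7, 1.4, -0.0]
opening: 1.0
```

```bash
python3 -m handwheel '[{"travel":[8,-300,-60],"roll":0},{"travel":[8,-300,-60],"roll":0},{"travel":[8,-300,-60],"roll":0},{"travel":[8,-300,-60],"roll":0},{"travel":[8,-300,-60],"roll":0},{"travel":[8,-300,-60],"roll":0},{"travel":[8,-300,-60],"roll":0},{"travel":[8,-300,-60],"roll":0}]'
python3 - <<'E'
from h import *
from scipy.spatial.transform import Rotation as R
s=env.state();M=R.from_euler('xyz',s["tcp_rot"]).as_matrix();print(M[:,1].round(3),s["eef_pos"],s["qvel"].round(3))
E
```

```text
t: 1.7
eef_pos: [423.4, -10.4, 154.4]
tcp_rot: [2.816, 1.57, 2.814]
ft_force: [0.8, 0.3, -0.5]
opening: 1.0
[0.002 1.    0.   ] [423.44897815 -10.35765991 154.36520955] [ 0.06  -0.013 -0.005  0.003  0.009  0.024]
```

```bash
python3 -m handwheel '[{"travel":[0.5,-2,-50],"roll":0},{"travel":[0.5,-2,-100],"roll":0},{"travel":[0.5,-2,-130],"roll":0},{"travel":[0.5,-2,-145],"roll":0},{"travel":[0.5,-2,-149],"roll":0},{"travel":[0.5,-2,-149],"roll":0}]'
python3 - <<'E'
from h import *
import cv2
for n in ("side","top"):
    im=optics.read_camera(n)[:,:,::-1]
    a=im[150:280,210:390] if n=="side" else im[190:290,260:420]
    cv2.imwrite(f"pics/d1{n}.png",cv2.resize(a,None,fx=4,fy=4,interpolation=cv2.INTER_CUBIC))
E
```

```text
t: 2.3
eef_pos: [424.2, -10.2, 5.7]
tcp_rot: [2.732, 1.57, 2.734]
ft_force: [0.4, 0.3, 0.8]
opening: 0.999
```

View pics/d1side.png

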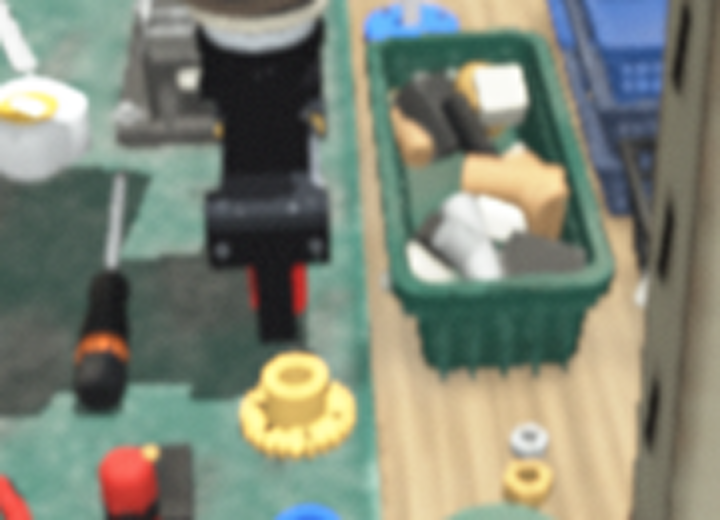

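View pics/d1top.png

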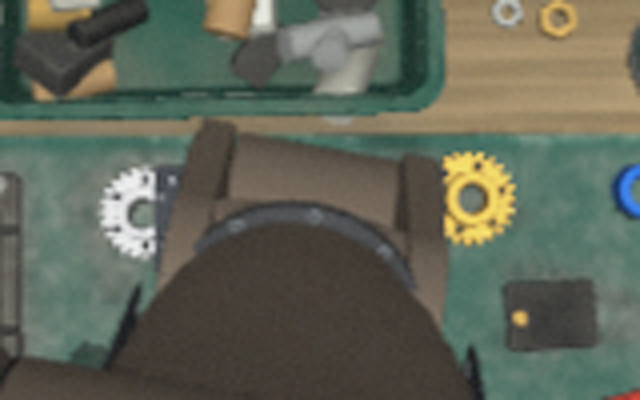

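```bash
python3 -m handwheel '[{"travel":[0,0,0],"roll":0},{"travel":[0,0,0],"roll":0},{"travel":[0,0,0],"roll":0},{"travel":[0,0,0],"roll":0},{"travel":[0,0,0],"roll":0},{"travel":[0,0,0],"roll":0},{"travel":[0,0,0],"roll":0},{"travel":[0,0,0],"roll":0}]' 1
```

```text
t: 3.2
eef_pos: [424.1, -11.3, 5.6]
tcp_rot: [2.032, 1.571, 2.033]
ft_force: [0.0, 0.3, 0.6]
opening: 0.382
```

```bash
python3 -m handwheel '[{"travel":[0,0,20],"roll":0},{"travel":[0,0,60],"roll":0},{"travel":[0,0,110],"roll":0},{"travel":[0,0,130],"roll":0},{"travel":[0,0,130],"roll":0}]'
python3 - <<'E'
from h import *
import cv2
im=cv2.imread("pics/top0.png");hsv=cv2.cvtColor(cv2.resize(im,None,fx=4,fy=4,interpolation=cv2.INTER_CUBIC),cv2.COLOR_BGR2HSV)
for nm,lo,hi,w,z in [("blue",(100,120,80),(125,255,255),(185,185,240,230),12),("yel",(22,150,100),(32,255,255),(385,142,425,180),12),("red",(0,120,80),(8,255,255),(322,230,348,256),30),("bs",(100,120,80),(125,255,255),(408,226,434,250),30)]:
    x0,y0,x1,y1=[4*a for a in w]
    m=cv2.inRange(hsv[y0:y1,x0:x1],lo,hi)
    cs,_=cv2.findContours(m,cv2.RETR_EXTERNAL,cv2.CHAIN_APPROX_NONE);k=max(cs,key=cv2.contourArea)
    k=cv2.convexHull(k)
    e=cv2.fitEllipse(k);print(nm,e); u,v=(x0+e[0][0]+.5)/4-.5,(y0+e[0][1]+.5)/4-.5
    print(at("top",u,v,z))
E
```

```text
t: 3.7
eef_pos: [425.2, -11.4, 138.1]
tcp_rot: [-0.167, 1.565, -0.166]
ft_force: [-0.1, -0.9, -1.4]
opening: 0.372
blue ((106.51707458496094, 87.43567657470703), (102.55780792236328, 104.76863861083984), 53.15598678588867)
[526.6 336.   12. ]
yel ((79.7939682006836, 77.41578674316406), (106.72449493408203, 108.5392837524414), 92.9188232421875)
[ 653.  -210.4   12. ]
red ((51.234840393066406, 55.160179138183594), (52.79821014404297, 55.080467224121094), 174.79144287109375)
[423.2 -11.1  30. ]
bs ((50.96962356567383, 46.32221603393555), (55.154380798339844, 62.2273063659668), 95.95317077636719)
[ 439.6 -244.    30. ]
```

```bash
python3 -m handwheel '[{"travel":[103,347.5,0],"roll":0},{"travel":[103,347.5,0],"roll":0},{"travel":[103,347.5,0],"roll":0},{"travel":[103,347.5,0],"roll":0},{"travel":[103,347.5,0],"roll":0},{"travel":[103,347.5,0],"roll":0},{"travel":[103,347.5,0],"roll":0},{"travel":[103,347.5,0],"roll":0}]';python3 -m handwheel '[{"travel":[0,0,-25],"roll":0},{"travel":[0,0,-40],"roll":0},{"travel":[0,0,-40],"roll":0},{"travel":[0,0,-40],"roll":0}]'
python3 - <<'E'
from h import *
import cv2
print(env.state()["joints"].round(2))
for n in ("side","top"):
    im=optics.read_camera(n)[:,:,::-1]
    a=im[80:200,240:400] if n=="side" else im[160:260,150:310]
    cv2.imwrite(f"pics/d2{n}.png",cv2.resize(a,None,fx=5,fy=5,interpolation=cv2.INTER_CUBIC))
E
```

```text
t: 4.5
eef_pos: [527.2, 340.1, 133.2]
tcp_rot: [3.12, 1.57, 3.124]
ft_force: [-0.8, -0.9, -0.6]
opening: 0.378
t: 4.9
eef_pos: [526.9, 335.7, 94.9]
tcp_rot: [-2.699, 1.569, -2.698]
ft_force: [0.2, -0.2, -0.8]
opening: 0.376
[ 0.46  0.63  1.67  0.    0.84 -1.11]
```

View pics/d2side.png

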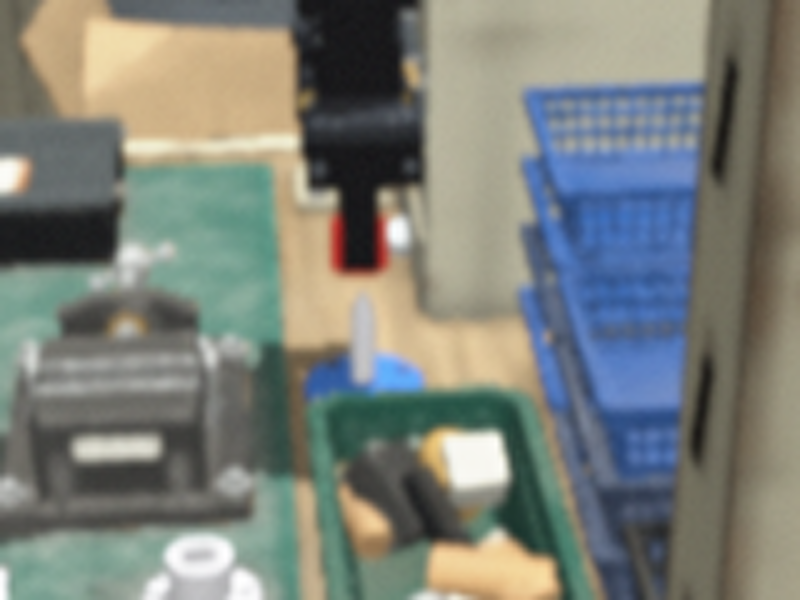

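View pics/d2top.png

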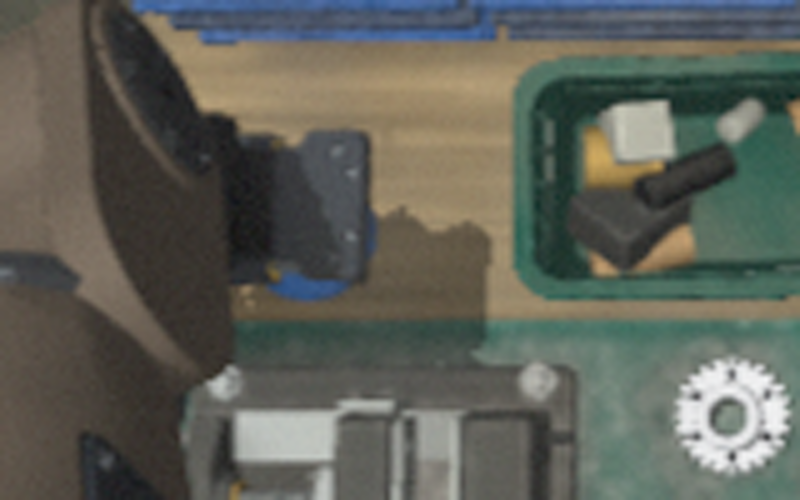

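Run:
```python
from h import *
s=env.state();print(s["eef_pos"])
for P in [(527,335.7,107),(527,335.7,70),(527,335.7,12)]:
    q=proj("side",P); print(P,((q-[240,80])*5+2).round(1))
```

```text
[527.44174148 335.98315009  96.08377065]
(527, 335.7, 107) [358.5 236.5]
(527, 335.7, 70) [359.5 292. ]
(527, 335.7, 12) [361. 375.]
```

```bash
python3 -m handwheel '[{"travel":[1,0,-15],"roll":0},{"travel":[1,0,-25],"roll":0},{"travel":[1,0,-35],"roll":0},{"travel":[1,0,-45],"roll":0},{"travel":[1,0,-45],"roll":0}]'; python3 -m handwheel '[{"travel":[0,0,-10],"roll":0},{"travel":[0,0,-20],"roll":0},{"travel":[0,0,-24],"roll":0},{"travel":[0,0,-24],"roll":0}]'
```

```text
t: 5.5
eef_pos: [527.4, 335.9, 48.9]
tcp_rot: [-2.711, 1.568, -2.71]
ft_force: [0.8, 0.2, -1.0]
opening: 0.376
t: 5.9
eef_pos: [527.8, 336.0, 25.8]
tcp_rot: [-2.747, 1.57, -2.746]
ft_force: [-0.3, 0.6, -1.1]
opening: 0.376
```

No contact; lower the rest, expecting the foot at TCP ≈ 17.6.

```bash
python3 -m handwheel '[{"travel":[0,0,-4],"roll":0},{"travel":[0,0,-6],"roll":0},{"travel":[0,0,-7.5],"roll":0},{"travel":[0,0,-7.5],"roll":0}]'; python3 -m handwheel '[{"travel":[0,0,0],"roll":0},{"travel":[0,0,0],"roll":0},{"travel":[0,0,0],"roll":0}]' 0.1
```

```text
t: 6.3
eef_pos: [528.1, 336.2, 19.1]
tcp_rot: [2.72, 1.571, 2.721]
ft_force: [-0.3, -1.1, -1.1]
opening: 0.378
t: 6.6
eef_pos: [528.2, 336.2, 19.3]
tcp_rot: [0.62, 1.57, 0.621]
ft_force: [-0.1, -0.0, -0.4]
opening: 0.448
```

```bash
python3 -m handwheel '[{"travel":[0,0,0],"roll":0},{"travel":[0,0,0],"roll":0},{"travel":[0,0,20],"roll":0},{"travel":[0,0,60],"roll":0},{"travel":[0,0,110],"roll":0},{"travel":[0,0,120],"roll":0}]' -0.5;  python3 -m handwheel '[{"travel":[-102.5,-241,0],"roll":0},{"travel":[-102.5,-241,0],"roll":0},{"travel":[-102.5,-241,0],"roll":0},{"travel":[-102.5,-241,0],"roll":0},{"travel":[-102.5,-241,0],"roll":0},{"travel":[-102.5,-241,0],"roll":0},{"travel":[-102.5,-241,0],"roll":0}]' -1
python3 - <<'E'
from h import *
import cv2
for n in ("side","top"):
    im=optics.read_camera(n)[:,:,::-1]
    a=im[80:200,240:400] if n=="side" else im[160:260,150:310]
    cv2.imwrite(f"pics/d3{n}.png",cv2.resize(a,None,fx=5,fy=5,interpolation=cv2.INTER_CUBIC))
E
```

```text
t: 7.2
eef_pos: [529.8, 337.1, 144.5]
tcp_rot: [0.475, 1.563, 0.476]
ft_force: [0.8, -0.2, -0.5]
opening: 0.751
t: 7.9
eef_pos: [425.4, 94.1, 139.2]
tcp_rot: [1.057, 1.571, 1.056]
ft_force: [-0.2, 0.7, -0.5]
opening: 1.001
```

View pics/d3side.png

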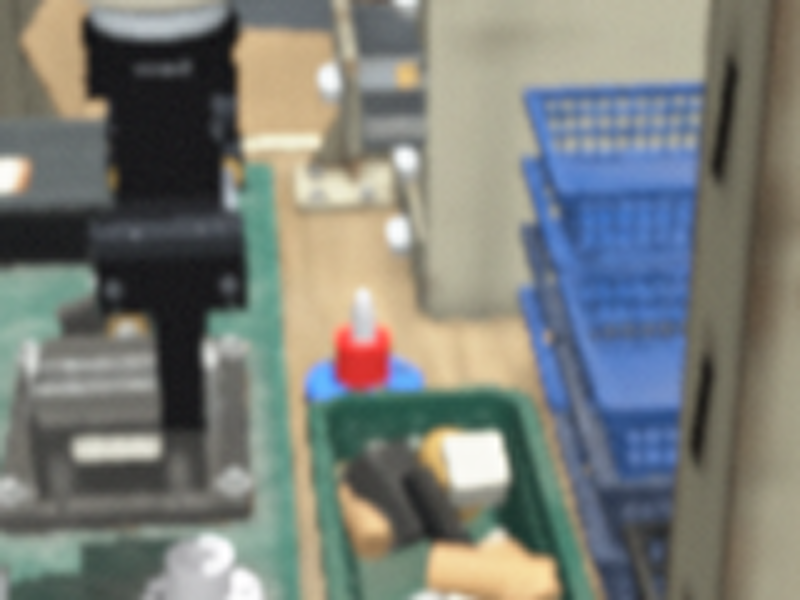

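View pics/d3top.png

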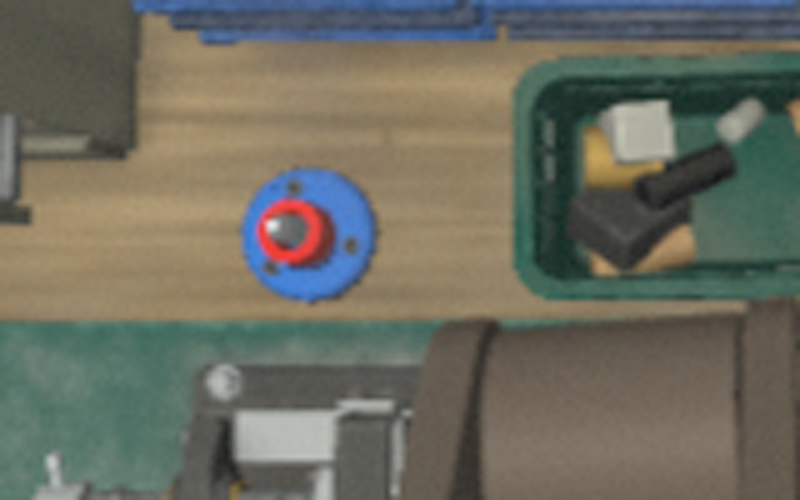

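```bash
python3 -m handwheel '[{"travel":[0,1,-50],"roll":0},{"travel":[0,1,-90],"roll":0},{"travel":[0,1,-110],"roll":0},{"travel":[0,1,-120],"roll":0},{"travel":[0,1,-124],"roll":0},{"travel":[0,1,-124],"roll":0}]'
python3 - <<'E'
from h import *
import cv2
for n in ("side",):
    im=optics.read_camera(n)[:,:,::-1]
    a=im[120:240,220:380]
    cv2.imwrite(f"pics/d4{n}.png",cv2.resize(a,None,fx=5,fy=5,interpolation=cv2.INTER_CUBIC))
E
```

```text
t: 8.6
eef_pos: [426.0, 96.8, 15.2]
tcp_rot: [0.416, 1.57, 0.418]
ft_force: [0.0, 0.4, 0.2]
opening: 1.001
```

View pics/d4side.png

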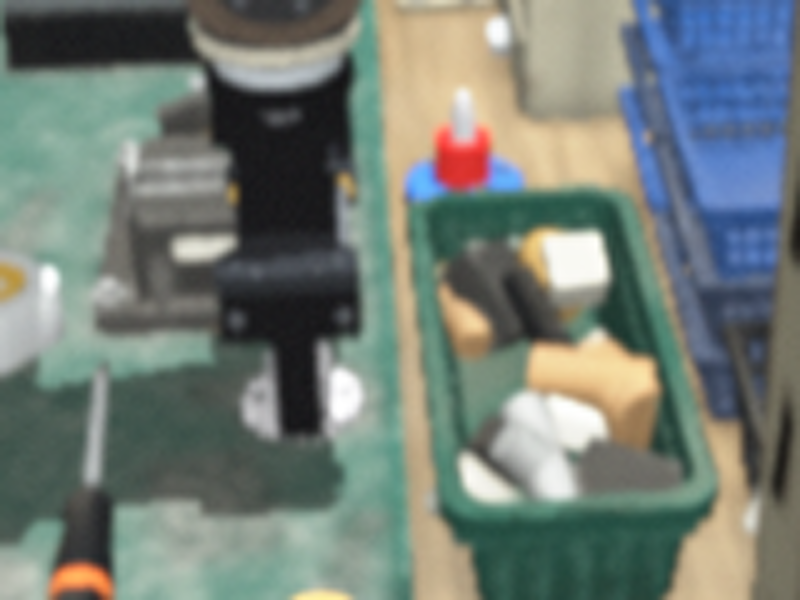

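```bash
python3 -m handwheel '[{"travel":[0,0,-1.5],"roll":0},{"travel":[0,0,-1.5],"roll":0}]'; python3 -m handwheel '[{"travel":[0,0,0],"roll":0},{"travel":[0,0,0],"roll":0},{"travel":[0,0,0],"roll":0},{"travel":[0,0,0],"roll":0},{"travel":[0,0,0],"roll":0},{"travel":[0,0,0],"roll":0},{"travel":[0,0,0],"roll":0},{"travel":[0,0,0],"roll":0}]' 1; python3 -m handwheel '[{"travel":[0,0,20],"roll":0},{"travel":[0,0,70],"roll":0},{"travel":[0,0,120],"roll":0},{"travel":[0,0,140],"roll":0},{"travel":[0,0,140],"roll":0}]'
```

```text
t: 8.85
eef_pos: [426.0, 96.3, 14.3]
tcp_rot: [0.134, 1.569, 0.135]
ft_force: [0.9, 0.2, -0.9]
opening: 1.001
t: 9.65
eef_pos: [425.6, 96.2, 13.6]
tcp_rot: [2.684, 1.571, 2.685]
ft_force: [-0.2, 1.4, -0.1]
opening: 0.385
t: 10.15
eef_pos: [426.6, 96.3, 156.1]
tcp_rot: [0.086, 1.565, 0.087]
ft_force: [0.0, -0.1, -2.5]
opening: 0.377
```

```bash
python3 -m handwheel '[{"travel":[102,240,0],"roll":0},{"travel":[102,240,0],"roll":0},{"travel":[102,240,0],"roll":0},{"travel":[102,240,0],"roll":0},{"travel":[102,240,0],"roll":0},{"travel":[102,240,0],"roll":0},{"travel":[102,240,0],"roll":0}]'; python3 -m handwheel '[{"travel":[0,0,-30],"roll":0},{"travel":[0,0,-55],"roll":0},{"travel":[0,0,-55],"roll":0},{"travel":[0,0,-55],"roll":0}]';  python3 - <<'E'
from h import *
import cv2
print(env.state()["eef_pos"])
for n in ("side",):
    im=optics.read_camera(n)[:,:,::-1]
    a=im[80:200,240:400]
    cv2.imwrite(f"pics/d5{n}.png",cv2.resize(a,None,fx=5,fy=5,interpolation=cv2.INTER_CUBIC))
    for P in [(528,336,88+10),(528,336,70),(528,336,12)]:
        q=proj("side",P); print(P,((q-[240,80])*5+2).round(1))
E
```

```text
t: 10.85
eef_pos: [527.0, 337.2, 151.0]
tcp_rot: [-2.706, 1.568, -2.703]
ft_force: [0.4, 0.2, -2.0]
opening: 0.377
t: 11.25
eef_pos: [527.4, 335.1, 98.6]
tcp_rot: [-2.687, 1.569, -2.687]
ft_force: [1.1, -0.3, -1.5]
opening: 0.379
[527.3519044  335.09351227  98.57437444]
(528, 336, 98) [360.5 250. ]
(528, 336, 70) [361.  291.5]
(528, 336, 12) [363.  374.5]
```

View pics/d5side.png

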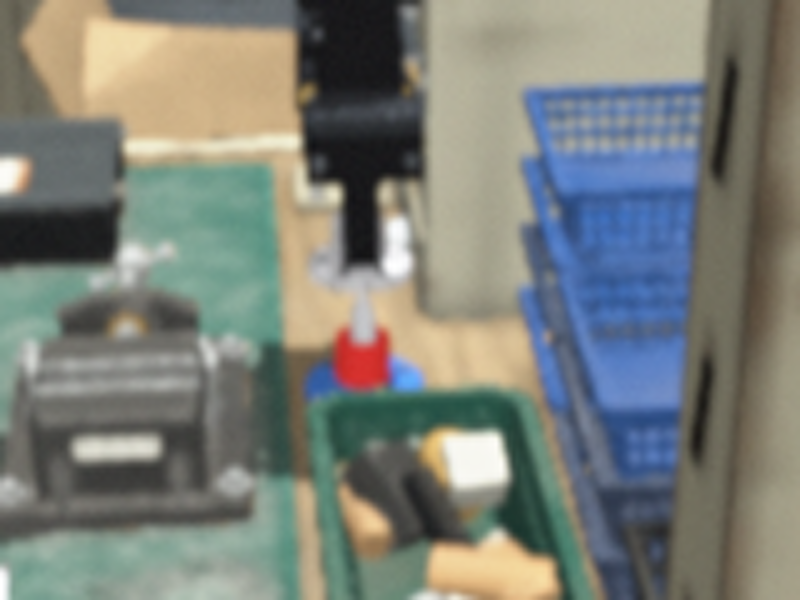

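```bash
python3 -m handwheel '[{"travel":[0.8,0.8,-10],"roll":0},{"travel":[0.8,0.8,-20],"roll":0},{"travel":[0.8,0.8,-28],"roll":0},{"travel":[0.8,0.8,-34],"roll":0},{"travel":[0.8,0.8,-34],"roll":0}]'; python3 -m handwheel '[{"travel":[0,0,-3],"roll":0},{"travel":[0,0,-6],"roll":0},{"travel":[0,0,-8],"roll":0},{"travel":[0,0,-8],"roll":0}]'
```

```text
t: 11.8
eef_pos: [528.0, 336.8, 63.6]
tcp_rot: [-2.719, 1.569, -2.718]
ft_force: [-0.4, 0.8, -1.4]
opening: 0.377
t: 12.2
eef_pos: [528.4, 337.0, 56.5]
tcp_rot: [-3.102, 1.571, -3.101]
ft_force: [0.2, -0.3, -2.1]
opening: 0.38
```

```bash
python3 -m handwheel '[{"travel":[0,0,-1],"roll":0},{"travel":[0,0,-1],"roll":0},{"travel":[0,0,-1],"roll":0}]'; python3 -m handwheel '[{"travel":[0,0,0],"roll":0},{"travel":[0,0,0],"roll":0},{"travel":[0,0,0],"roll":0}]' 0.1; python3 -m handwheel '[{"travel":[0,0,0],"roll":0},{"travel":[0,0,0],"roll":0},{"travel":[0,0,20],"roll":0},{"travel":[0,0,60],"roll":0},{"travel":[0,0,90],"roll":0},{"travel":[0,0,90],"roll":0}]' -0.5
```

```text
t: 12.5
eef_pos: [528.4, 337.0, 55.7]
tcp_rot: [0.888, 1.571, 0.889]
ft_force: [-0.1, 0.4, -1.9]
opening: 0.38
t: 12.8
eef_pos: [528.5, 337.1, 55.9]
tcp_rot: [0.612, 1.57, 0.612]
ft_force: [-0.9, 0.3, -0.8]
opening: 0.446
t: 13.4
eef_pos: [529.9, 337.8, 149.8]
tcp_rot: [0.475, 1.564, 0.476]
ft_force: [0.4, -0.5, -0.5]
opening: 0.746
```

```bash
python3 -m handwheel '[{"travel":[-93.5,-330,0],"roll":0},{"travel":[-93.5,-330,0],"roll":0},{"travel":[-93.5,-330,0],"roll":0},{"travel":[-93.5,-330,0],"roll":0},{"travel":[-93.5,-330,0],"roll":0},{"travel":[-93.5,-330,0],"roll":0},{"travel":[-93.5,-330,0],"roll":0},{"travel":[-93.5,-330,0],"roll":0}]' -1;python3 -m handwheel '[{"travel":[0,-136,0],"roll":0},{"travel":[0,-136,0],"roll":0},{"travel":[0,-136,0],"roll":0},{"travel":[0,-136,0],"roll":0},{"travel":[0,-136,0],"roll":0}]'
python3 - <<'E'
from h import *
import cv2
for n in ("side","top"):
    im=optics.read_camera(n)[:,:,::-1]
    a=im[80:200,240:400] if n=="side" else im[160:260,150:310]
    cv2.imwrite(f"pics/d6{n}.png",cv2.resize(a,None,fx=5,fy=5,interpolation=cv2.INTER_CUBIC))
print(env.state()["eef_pos"])
E
```

```text
t: 14.2
eef_pos: [433.5, 3.6, 145.3]
tcp_rot: [-3.054, 1.57, -3.058]
ft_force: [0.2, 0.4, -0.4]
opening: 0.999
t: 14.7
eef_pos: [434.8, -128.9, 145.2]
tcp_rot: [2.457, 1.57, 2.456]
ft_force: [-0.3, 0.1, 0.6]
opening: 0.996
[ 434.82676226 -127.89775982  145.35752228]
```

View pics/d6side.png

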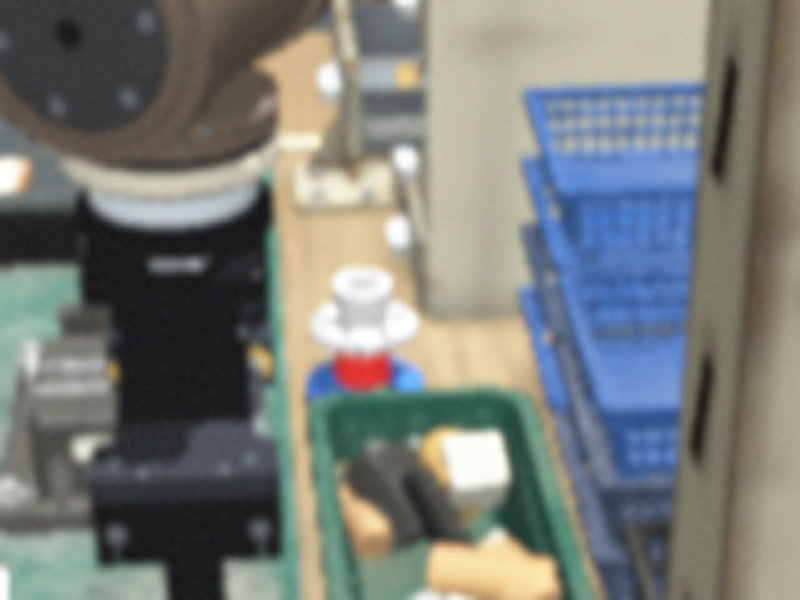

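View pics/d6top.png

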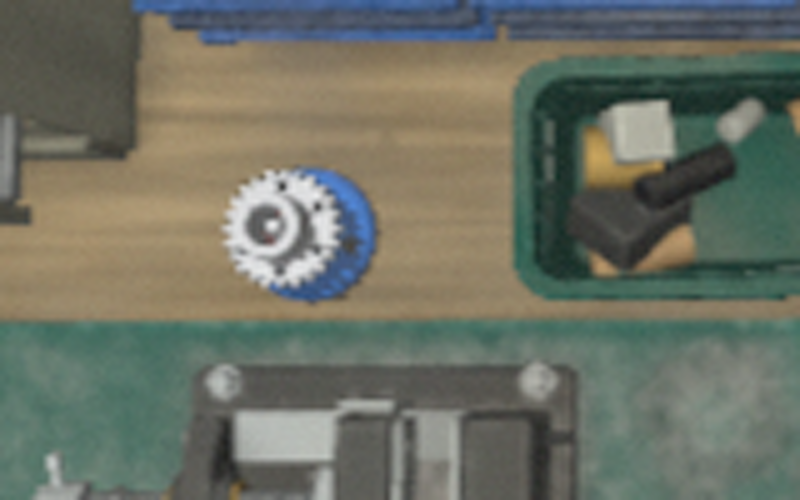

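```bash
python3 -m handwheel '[{"travel":[0.5,0,-50],"roll":0},{"travel":[0.5,0,-90],"roll":0},{"travel":[0.5,0,-115],"roll":0},{"travel":[0.5,0,-127],"roll":0},{"travel":[0.5,0,-131.5],"roll":0},{"travel":[0.5,0,-131.5],"roll":0}]'
python3 - <<'E'
from h import *
import cv2
for n in ("side",):
    im=optics.read_camera(n)[:,:,::-1]
    a=im[180:300,200:360]
    cv2.imwrite(f"pics/d7{n}.png",cv2.resize(a,None,fx=5,fy=5,interpolation=cv2.INTER_CUBIC))
E
```

```text
t: 15.4
eef_pos: [435.5, -128.0, 14.0]
tcp_rot: [2.564, 1.57, 2.566]
ft_force: [0.5, -0.5, 1.0]
opening: 0.997
```

View pics/d7side.png

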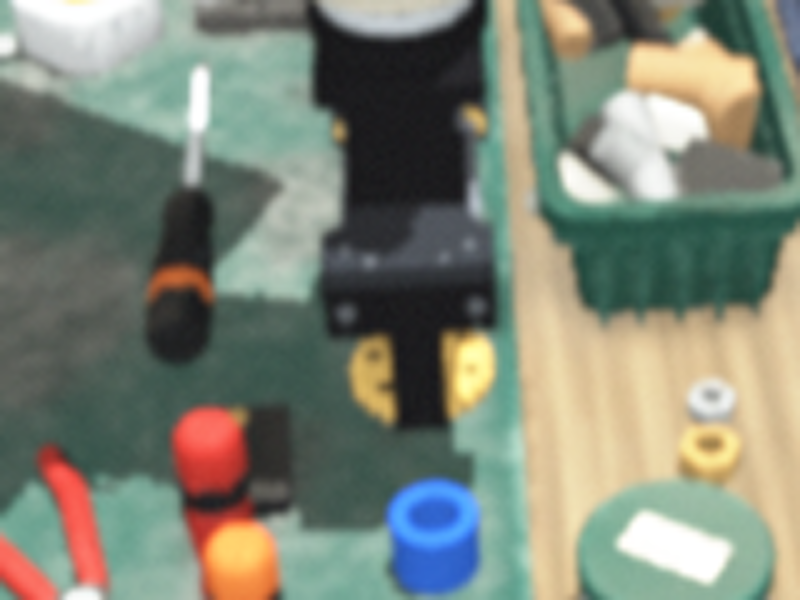

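```bash
python3 -m handwheel '[{"travel":[0.5,0,0],"roll":0},{"travel":[0.5,0,0],"roll":0},{"travel":[0.5,0,0],"roll":0},{"travel":[0.5,0,0],"roll":0},{"travel":[0.5,0,0],"roll":0},{"travel":[0.5,0,0],"roll":0},{"travel":[0.5,0,0],"roll":0},{"travel":[0.5,0,0],"roll":0}]' 1; python3 -m handwheel '[{"travel":[0,0,20],"roll":0},{"travel":[0,0,70],"roll":0},{"travel":[0,0,120],"roll":0},{"travel":[0,0,140],"roll":0},{"travel":[0,0,140],"roll":0}]'
```

```text
t: 16.25
eef_pos: [435.9, -129.0, 14.1]
tcp_rot: [1.67, 1.571, 1.671]
ft_force: [0.8, -0.3, 0.4]
opening: 0.382
t: 16.75
eef_pos: [436.8, -129.4, 156.7]
tcp_rot: [-0.414, 1.566, -0.413]
ft_force: [0.6, 0.2, -1.2]
opening: 0.363
```

```bash
python3 -m handwheel '[{"travel":[218.5,-81.5,0],"roll":0},{"travel":[218.5,-81.5,0],"roll":0},{"travel":[218.5,-81.5,0],"roll":0},{"travel":[218.5,-81.5,0],"roll":0},{"travel":[218.5,-81.5,0],"roll":0},{"travel":[218.5,-81.5,0],"roll":0},{"travel":[218.5,-81.5,0],"roll":0}]'; python3 -m handwheel '[{"travel":[0,0,-30],"roll":0},{"travel":[0,0,-50],"roll":0},{"travel":[0,0,-50],"roll":0},{"travel":[0,0,-50],"roll":0}]';  python3 - <<'E'
from h import *
import cv2
print(env.state()["eef_pos"],env.state()["joints"].round(2))
for n in ("side","top"):
    im=optics.read_camera(n)[:,:,::-1]
    if n=="side": cv2.imwrite("pics/d8side.png",im)
    else: cv2.imwrite(f"pics/d8{n}.png",cv2.resize(im[110:260,320:520],None,fx=4,fy=4,interpolation=cv2.INTER_CUBIC))
    print(proj(n,(654.5,-211,70)))
E
```

```text
t: 17.45
eef_pos: [653.7, -210.2, 151.3]
tcp_rot: [2.717, 1.567, 2.718]
ft_force: [-0.4, 0.7, -1.7]
opening: 0.363
t: 17.85
eef_pos: [653.8, -210.3, 104.2]
tcp_rot: [2.659, 1.57, 2.66]
ft_force: [0.1, -0.6, -1.0]
opening: 0.363
[ 653.84541317 -210.25525327  104.2442778 ] [-0.41  0.69  1.5   0.    0.95 -1.98]
[388.2 249. ]
[409.2 156.3]
```

View pics/d8side.png

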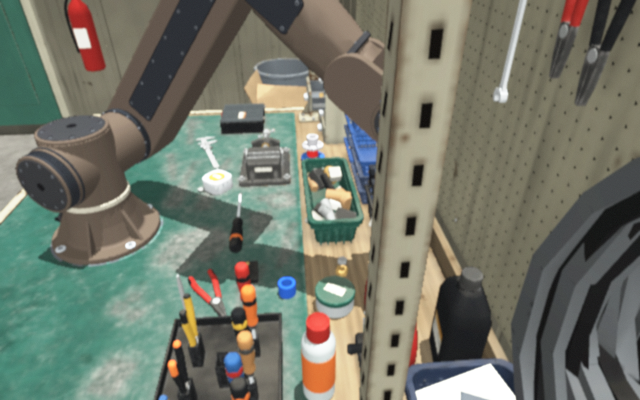

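View pics/d8top.png

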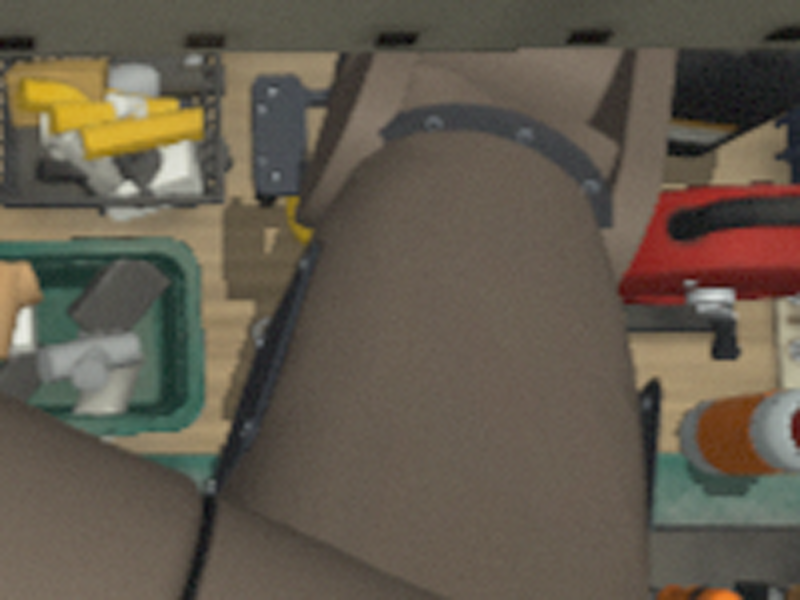

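```bash
python3 -m handwheel '[{"travel":[0.6,-0.5,-8],"roll":0},{"travel":[0.6,-0.5,-16],"roll":0},{"travel":[0.6,-0.5,-24],"roll":0},{"travel":[0.6,-0.5,-24],"roll":0}]'; python3 -m handwheel '[{"travel":[0,0,-5],"roll":0},{"travel":[0,0,-10],"roll":0},{"travel":[0,0,-10],"roll":0}]'; python3 -m handwheel '[{"travel":[0,0,-5],"roll":0},{"travel":[0,0,-10],"roll":0},{"travel":[0,0,-10],"roll":0}]'
```

```text
t: 18.35
eef_pos: [654.4, -210.7, 78.6]
tcp_rot: [2.693, 1.568, 2.694]
ft_force: [-0.6, 0.7, -2.3]
opening: 0.363
t: 18.65
eef_pos: [654.7, -210.9, 69.4]
tcp_rot: [2.657, 1.57, 2.658]
ft_force: [0.5, 0.1, -1.8]
opening: 0.362
t: 18.95
eef_pos: [654.7, -210.9, 59.3]
tcp_rot: [2.649, 1.57, 2.65]
ft_force: [-0.0, 0.3, -1.5]
opening: 0.364
```

```bash
python3 -m handwheel '[{"travel":[0,0,-8],"roll":0},{"travel":[0,0,-16],"roll":0},{"travel":[0,0,-24],"roll":0},{"travel":[0,0,-29],"roll":0},{"travel":[0,0,-31],"roll":0},{"travel":[0,0,-31],"roll":0}]'; python3 -m handwheel '[{"travel":[0,0,-1.5],"roll":0},{"travel":[0,0,-1.5],"roll":0},{"travel":[0,0,-1.5],"roll":0}]'
```

```text
t: 19.55
eef_pos: [654.9, -211.0, 28.7]
tcp_rot: [2.543, 1.57, 2.544]
ft_force: [-0.8, -0.6, -1.7]
opening: 0.363
t: 19.85
eef_pos: [655.1, -211.0, 27.9]
tcp_rot: [-0.218, 1.57, -0.217]
ft_force: [-0.8, -0.4, -0.8]
opening: 0.36
```

```bash
python3 -m handwheel '[{"travel":[0,0,-1],"roll":0},{"travel":[0,0,-1],"roll":0},{"travel":[0,0,-1],"roll":0}]'; python3 -m handwheel '[{"travel":[0,0,0],"roll":0},{"travel":[0,0,0],"roll":0},{"travel":[0,0,0],"roll":0}]' 0.1; python3 -m handwheel '[{"travel":[0,0,0],"roll":0},{"travel":[0,0,0],"roll":0},{"travel":[0,0,20],"roll":0},{"travel":[0,0,70],"roll":0},{"travel":[0,0,120],"roll":0},{"travel":[0,0,120],"roll":0}]' -0.5
```

```text
t: 20.15
eef_pos: [655.2, -211.0, 27.8]
tcp_rot: [-0.339, 1.57, -0.338]
ft_force: [-3.0, 2.3, 7.4]
opening: 0.362
t: 20.45
eef_pos: [655.0, -211.0, 26.6]
tcp_rot: [0.848, 1.571, 0.848]
ft_force: [-0.2, -0.8, 0.3]
opening: 0.448
t: 21.05
eef_pos: [657.6, -212.0, 153.8]
tcp_rot: [-0.403, 1.56, -0.402]
ft_force: [-0.8, -0.3, -0.6]
opening: 0.747
```

```bash
python3 -m handwheel '[{"travel":[-50,-8,0],"roll":-8},{"travel":[-100,-16,0],"roll":-16},{"travel":[-150,-24,0],"roll":-24},{"travel":[-200,-32,0],"roll":-32},{"travel":[-213.7,-33.5,0],"roll":-40},{"travel":[-213.7,-33.5,0],"roll":-48},{"travel":[-213.7,-33.5,0],"roll":-56},{"travel":[-213.7,-33.5,0],"roll":-64}]' -1; python3 -m handwheel '[{"travel":[0,0,0],"roll":-8},{"travel":[0,0,0],"roll":-16},{"travel":[0,0,0],"roll":-24},{"travel":[0,0,0],"roll":-26},{"travel":[0,0,0],"roll":-26}]'
python3 - <<'E'
from h import *
import cv2
from scipy.spatial.transform import Rotation as R
s=env.state();print(s["eef_pos"],R.from_euler('xyz',s["tcp_rot"]).as_matrix()[:,1].round(3))
for n in ("side","top"):
    im=optics.read_camera(n)[:,:,::-1]
    if n=="side": cv2.imwrite("pics/d9side.png",cv2.resize(im[200:360,200:400],None,fx=3.6,fy=3.6,interpolation=cv2.INTER_CUBIC))
    else: cv2.imwrite(f"pics/d9{n}.png",cv2.resize(im[110:260,320:520],None,fx=4,fy=4,interpolation=cv2.INTER_CUBIC))
E
```

```text
t: 21.85
eef_pos: [441.1, -244.6, 146.6]
tcp_rot: [0.807, 1.571, -0.315]
ft_force: [-0.3, 0.7, 0.6]
opening: 0.997
t: 22.35
eef_pos: [441.2, -244.5, 146.4]
tcp_rot: [-2.466, 1.571, 2.247]
ft_force: [-0.6, -0.1, 0.2]
opening: 0.999
[ 441.24361391 -244.45222047  146.42891967] [ 1.     0.001 -0.   ]
```

View pics/d9side.png

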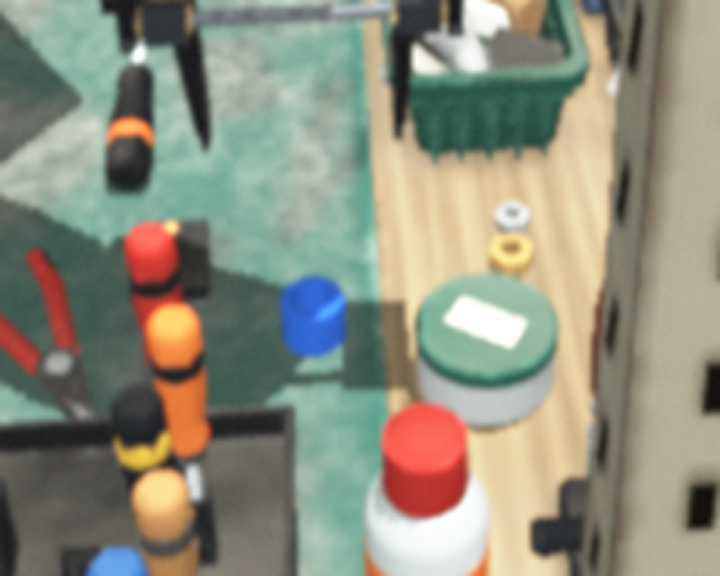

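View pics/d9top.png

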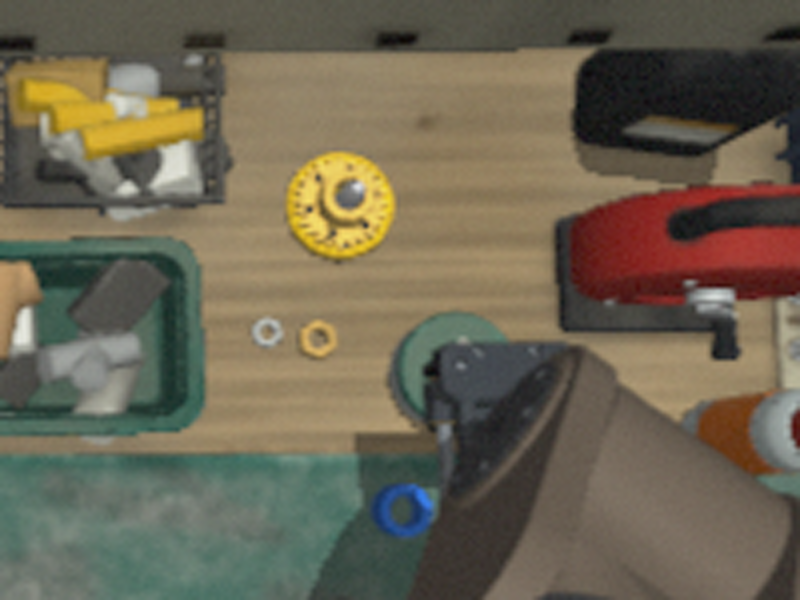

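```bash
python3 - <<'E'
from h import *
print(at("top",*c(320,110,4,351,194),66),at("top",*c(320,110,4,345,197),48))
E
python3 -m handwheel '[{"travel":[0,0,-50],"roll":0},{"travel":[0,0,-100],"roll":0},{"travel":[0,0,-125],"roll":0},{"travel":[0,0,-137],"roll":0},{"travel":[0,0,-141],"roll":0},{"travel":[0,0,-141],"roll":0}]'
python3 - <<'E'
from h import *
import cv2
for n in ("side",):
    im=optics.read_camera(n)[:,:,::-1]
    cv2.imwrite("pics/d10side.png",cv2.resize(im[200:360,200:400],None,fx=3.6,fy=3.6,interpolation=cv2.INTER_CUBIC))
E
```

```text
[ 650.3 -206.9   66. ] [ 651.9 -206.6   48. ]
t: 23.05
eef_pos: [441.6, -244.7, 6.1]
tcp_rot: [1.019, 1.57, -0.551]
ft_force: [0.3, 0.2, 0.4]
opening: 1.003
```

View pics/d10side.png

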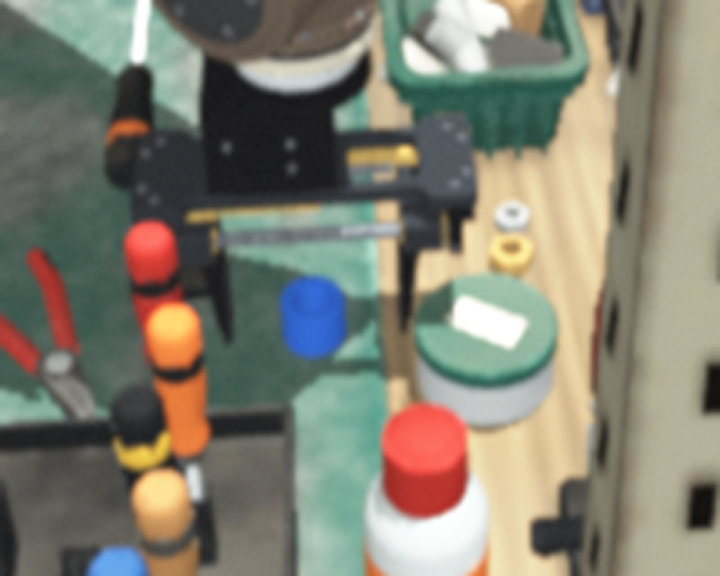

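Run:
```python
from h import *
import cv2
for P in [(441.6,-244.7,0),(441.6,-244.7,30),(441.6-47,-244.7,6),(441.6+47,-244.7,6)]: print(P,((proj("side",P)-200)*3.6+1.3).round(1))
a=cv2.imread("pics/d9top.png")[130:280,260:420]; b=cv2.resize(cv2.imread("pics/top0.png")[142:180,385:425],None,fx=16,fy=16,interpolation=cv2.INTER_CUBIC)
b=b[:600,:640]
cv2.imwrite("pics/z1.png",cv2.resize(a,None,fx=4,fy=4,interpolation=cv2.INTER_CUBIC)); cv2.imwrite("pics/z2.png",b)
```

```text
(441.6, -244.7, 0) [316.7 328.9]
(441.6, -244.7, 30) [314.1 290.7]
(394.6, -244.7, 6) [234.2 326.4]
(488.6, -244.7, 6) [397.7 316.3]
```

View pics/z1.png

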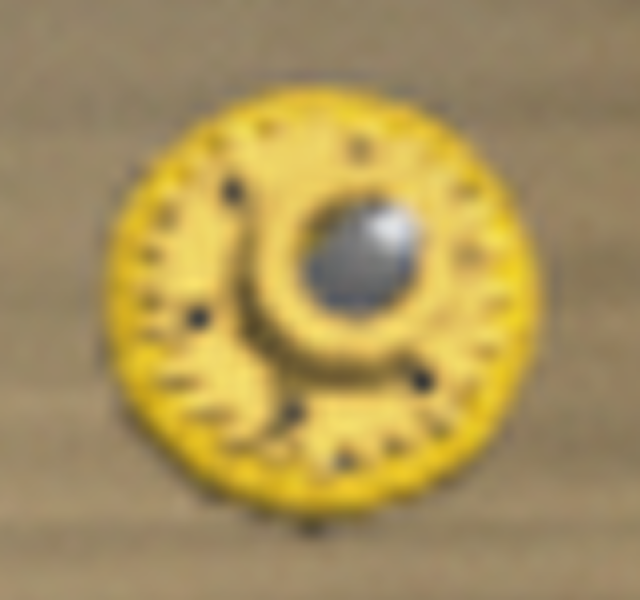

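View pics/z2.png

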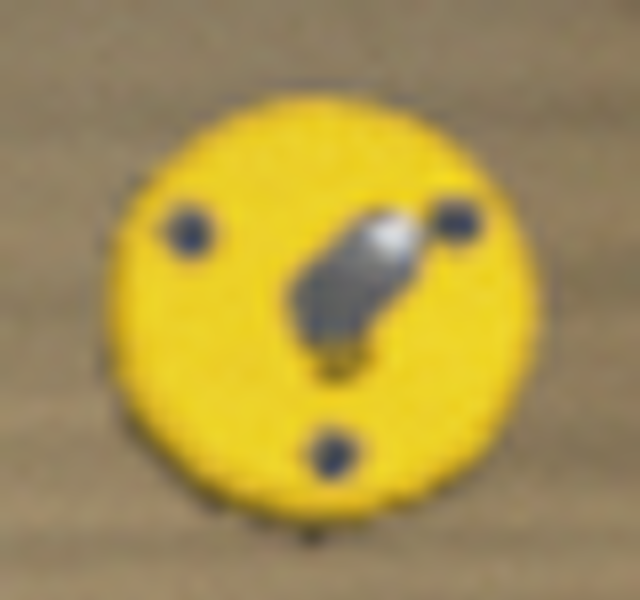

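Run:
```python
from h import *
import cv2
t=cv2.imread("pics/top0.png"); s=cv2.imread("pics/side0.png")
cv2.imwrite("pics/z3.png",np.hstack([cv2.resize(t[224:254,406:436],None,fx=13,fy=13,interpolation=cv2.INTER_CUBIC),cv2.resize(s[270:300,272:302],None,fx=13,fy=13,interpolation=cv2.INTER_CUBIC)]))
for y in (-244.7,-248):
  for z in (0,30):
    P=(441.6,y,z); print(P,((proj("top",P)-[406,224])*13+6).round(),((proj("side",P)-[272,270])*13+6+[390,0]).round())
```

```text
(441.6, -244.7, 0) [162. 166.] [599. 279.]
(441.6, -244.7, 30) [196. 168.] [590. 141.]
(441.6, -248, 0) [178. 166.] [599. 293.]
(441.6, -248, 30) [211. 168.] [590. 157.]
```

View pics/z3.png

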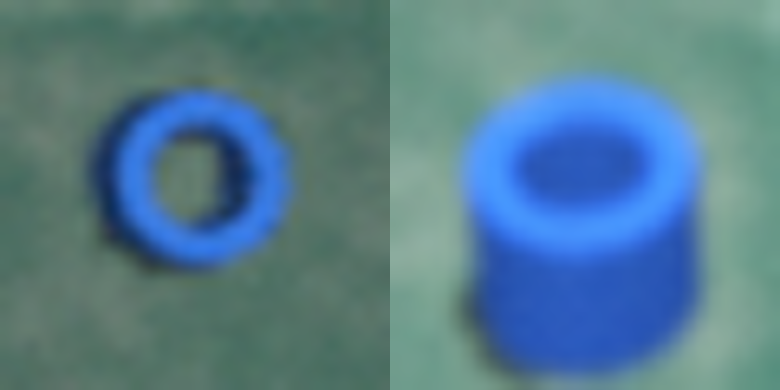

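```bash
python3 -m handwheel '[{"travel":[0,-2.3,0],"roll":0},{"travel":[0,-2.3,-1],"roll":0},{"travel":[0,-2.3,-1],"roll":0}]'; python3 -m handwheel '[{"travel":[0,0,0],"roll":0},{"travel":[0,0,0],"roll":0},{"travel":[0,0,0],"roll":0},{"travel":[0,0,0],"roll":0},{"travel":[0,0,0],"roll":0},{"travel":[0,0,0],"roll":0},{"travel":[0,0,0],"roll":0},{"travel":[0,0,0],"roll":0}]' 1
python3 - <<'E'
from h import *
import cv2
print(env.state()["eef_pos"])
im=optics.read_camera("side")[:,:,::-1]
cv2.imwrite("pics/d11side.png",cv2.resize(im[240:310,240:340],None,fx=8,fy=8,interpolation=cv2.INTER_CUBIC))
E
```

```text
t: 23.4
eef_pos: [441.5, -247.0, 5.3]
tcp_rot: [0.979, 1.57, -0.591]
ft_force: [0.6, 0.4, 0.0]
opening: 0.999
t: 24.2
eef_pos: [441.3, -246.8, 4.6]
tcp_rot: [2.679, 1.571, 1.109]
ft_force: [-0.3, 1.1, 0.2]
opening: 0.383
[ 441.30675903 -246.76948225    4.64269967]
```

View pics/d11side.png

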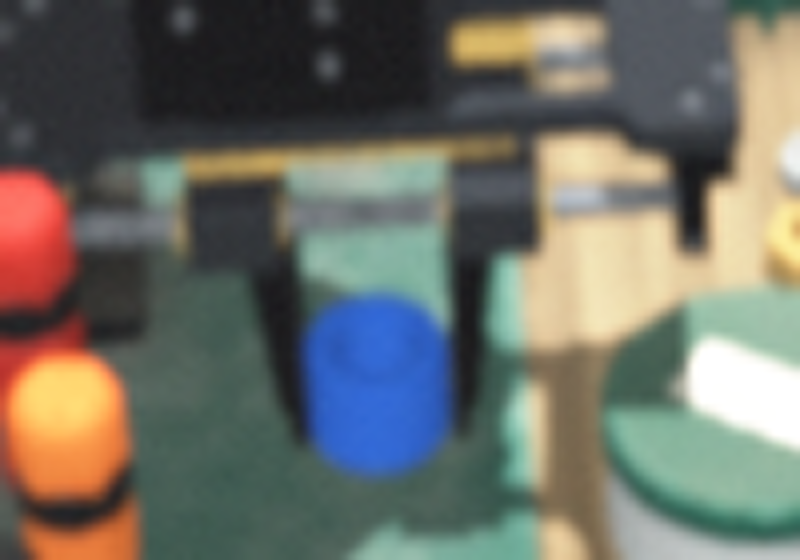

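Run:
```python
from h import *
for P in [(441.3-20,-256.8,4.6),(441.3+20,-256.8,4.6),(441.3,-264.8,0),(441.3,-266.8,0),(441.3,-246.8+18,30)]: print(P,((proj("side",P)-240)*8+3.5).round(1))
```

```text
(421.3, -256.8, 4.6) [305.1 437.1]
(461.3, -256.8, 4.6) [461.1 428.3]
(441.3, -264.8, 0) [384.3 468.3]
(441.3, -266.8, 0) [384.3 474.7]
(441.3, -228.8, 30) [377.1 283.5]
```

```bash
python3 -m handwheel '[{"travel":[0,0,20],"roll":0},{"travel":[0,0,65],"roll":0},{"travel":[0,0,110],"roll":0},{"travel":[0,0,145],"roll":8},{"travel":[0,0,145],"roll":16},{"travel":[0,0,145],"roll":24},{"travel":[0,0,145],"roll":32},{"travel":[0,0,145],"roll":40}]'; python3 -m handwheel '[{"travel":[45,8,0],"roll":8},{"travel":[90,16,0],"roll":16},{"travel":[135,24,0],"roll":24},{"travel":[180,31,0],"roll":32},{"travel":[213.5,35.6,0],"roll":40},{"travel":[213.5,35.6,0],"roll":48},{"travel":[213.5,35.6,0],"roll":50},{"travel":[213.5,35.6,0],"roll":50}]';  python3 - <<'E'
from h import *
from scipy.spatial.transform import Rotation as R
s=env.state();print(s["eef_pos"],R.from_euler('xyz',s["tcp_rot"]).as_matrix()[:,1].round(3))
E
```

```text
t: 25.05
eef_pos: [441.2, -246.7, 149.7]
tcp_rot: [2.518, 1.571, 1.652]
ft_force: [-0.2, 0.3, -1.5]
opening: 0.363
t: 25.85
eef_pos: [654.7, -210.9, 149.1]
tcp_rot: [2.648, 1.57, 2.65]
ft_force: [0.3, 0.3, -0.8]
opening: 0.365
[ 654.73003867 -210.91247229  149.0606117 ] [-0.002  1.     0.   ]
```

```bash
python3 -m handwheel '[{"travel":[0,-0.2,-35],"roll":0},{"travel":[0,-0.2,-60],"roll":0},{"travel":[0,-0.2,-68],"roll":0},{"travel":[0,-0.2,-76],"roll":0},{"travel":[0,-0.2,-76],"roll":0}]'; python3 -m handwheel '[{"travel":[0,0,-5],"roll":0},{"travel":[0,0,-10],"roll":0},{"travel":[0,0,-10],"roll":0}]'; python3 -m handwheel '[{"travel":[0,0,-5],"roll":0},{"travel":[0,0,-8],"roll":0},{"travel":[0,0,-8],"roll":0},{"travel":[0,0,-8],"roll":0}]'
```

```text
t: 26.35
eef_pos: [654.8, -211.5, 73.5]
tcp_rot: [2.466, 1.57, 2.466]
ft_force: [0.3, 0.5, -0.7]
opening: 0.365
t: 26.65
eef_pos: [654.7, -211.3, 63.5]
tcp_rot: [2.448, 1.571, 2.449]
ft_force: [0.3, 0.0, -0.6]
opening: 0.367
t: 27.05
eef_pos: [654.8, -211.4, 55.6]
tcp_rot: [2.249, 1.571, 2.25]
ft_force: [0.5, -0.4, -1.7]
opening: 0.369
```

```bash
python3 -m handwheel '[{"travel":[0,0,-1.5],"roll":0},{"travel":[0,0,-2.5],"roll":0},{"travel":[0,0,-2.5],"roll":0}]'; python3 -m handwheel '[{"travel":[0,0,0],"roll":0},{"travel":[0,0,0],"roll":0},{"travel":[0,0,0],"roll":0}]' 0.1; python3 -m handwheel '[{"travel":[0,0,0],"roll":0},{"travel":[0,0,0],"roll":0},{"travel":[0,0,20],"roll":0},{"travel":[0,0,60],"roll":0},{"travel":[0,0,100],"roll":0},{"travel":[0,0,100],"roll":0}]' -0.5; python3 -m handwheel '[{"travel":[-200,200,30],"roll":0},{"travel":[-200,200,30],"roll":0},{"travel":[-200,200,30],"roll":0},{"travel":[-200,200,30],"roll":0},{"travel":[-200,200,30],"roll":0},{"travel":[-200,200,30],"roll":0},{"travel":[-200,200,30],"roll":0}]'
python3 - <<'E'
from h import *
import cv2
for n in ("side","top"):
    im=optics.read_camera(n)[:,:,::-1]
    cv2.imwrite(f"pics/e1{n}.png",im)
    if n=="top": cv2.imwrite("pics/e1z.png",np.hstack([cv2.resize(im[140:180,385:425],None,fx=10,fy=10,interpolation=cv2.INTER_CUBIC),cv2.resize(im[187:227,190:230],None,fx=10,fy=10,interpolation=cv2.INTER_CUBIC)]))
E
```

```text
t: 27.35
eef_pos: [654.8, -211.4, 53.0]
tcp_rot: [2.332, 1.571, 2.333]
ft_force: [0.7, -0.1, -1.7]
opening: 0.364
t: 27.65
eef_pos: [654.9, -211.4, 53.3]
tcp_rot: [-0.071, 1.571, -0.07]
ft_force: [0.9, -0.1, -0.1]
opening: 0.444
t: 28.25
eef_pos: [656.9, -212.2, 159.0]
tcp_rot: [-0.403, 1.562, -0.402]
ft_force: [-0.2, 0.1, 0.6]
opening: 0.745
t: 28.95
eef_pos: [452.0, -9.1, 183.6]
tcp_rot: [2.604, 1.57, 2.607]
ft_force: [-0.5, 0.6, -0.0]
opening: 0.749
```

View pics/e1top.png

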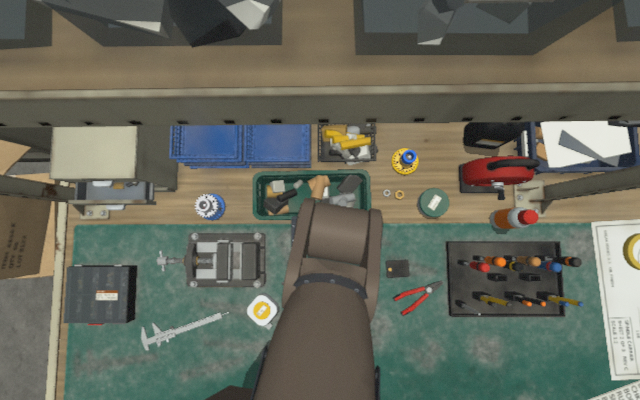

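View pics/e1z.png

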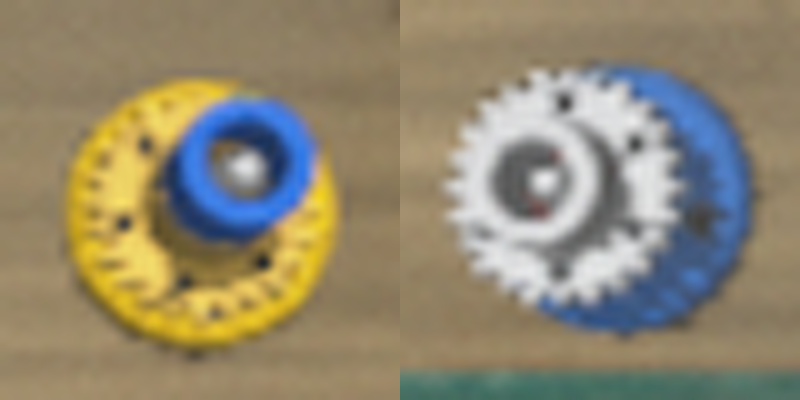

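View pics/e1side.png

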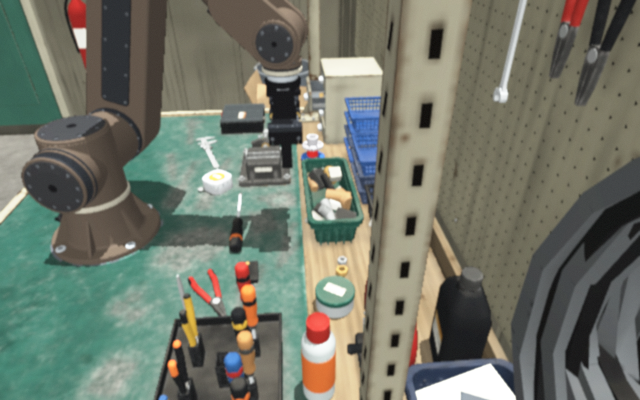

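```bash
python3 -m handwheel '[{"travel":[0,0,0],"roll":0},{"travel":[0,0,0],"roll":0}]'; python3 -c "
from cell import job; print(job.job_done())"
```

```text
t: 29.25
eef_pos: [455.4, -12.0, 182.8]
tcp_rot: [2.794, 1.571, 2.794]
ft_force: [-0.5, 0.3, 0.3]
opening: 0.751
the job is handed in; nothing more can be done
None
```

I loaded both studs in the order asked and handed the job in at about 29 s, with the arm clear of everything. No verdict was reported.

- **Blue stud:** the red sleeve went on first, then the steel gear on top with its hub up. The last overhead picture shows the stud tip inside the gear's bore. The side picture shows the gear sitting flat on the sleeve.
- **Yellow stud:** the brass gear went on first with its hub up, then the blue sleeve on top. The overhead picture shows the stud tip inside the sleeve. The side camera cannot see this stud because a post blocks the view, so I judged seating from that picture and the heights at which I let go. The gear and the sleeve were released at tool heights of 26.6 and 53.3 mm, where 26.1 and 52.6 mm meant fully down.
- **Tin:** it is at the same overhead pixel position as at the start, about (433, 203).
- **Forces:** the largest reading in the reports was about 8 N, when the brass gear met the foot.
- **Disagreement:** the two cameras differed by 1–3 mm in x and up to about 10 mm in y for some parts. I trusted the overhead camera for y, and all four parts still went down without catching on a stud.

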